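# Find the loaded housing by weight and register it against the stops

## Task

One of the three closed housings that look alike has its steel core inside and is clearly heavier than the two others: find it by lifting them. Set that one down gently (no drop, no hard shove) flat and lid up on the locating plate, its long side tight against the long stop and one end tight against the short stop, and let go. Leave the two empty housings standing where they were (put back any that you lift), and do not shift the tin or the tape roll.

Things in the scene. Friction and masses are not known exactly. Their poses are not given: they have to be found in the camera images.
- housing_1_center (a point): closed aluminium housing, box 50 (its x) x 80 (its y) x 46 mm high, grey lid with four screws; this point is its centre, 23 mm above its underside, z up. Three look alike and stand in a row along the bench's front; any one of them holds a steel core and weighs about 0.9 kg, the others 0.27 kg each; sliding the heavy one on the plate takes 4 to 7 N
- housing_2_center (a point): closed aluminium housing, box 50 (its x) x 80 (its y) x 46 mm high, grey lid with four screws; this point is its centre, 23 mm above its underside, z up. Three look alike and stand in a row along the bench's front; any one of them holds a steel core and weighs about 0.9 kg, the others 0.27 kg each; sliding the heavy one on the plate takes 4 to 7 N
- housing_3_center (a point): closed aluminium housing, box 50 (its x) x 80 (its y) x 46 mm high, grey lid with four screws; this point is its centre, 23 mm above its underside, z up. Three look alike and stand in a row along the bench's front; any one of them holds a steel core and weighs about 0.9 kg, the others 0.27 kg each; sliding the heavy one on the plate takes 4 to 7 N
- locating_plate: fixed steel plate, 130 (x) x 150 (y) x 12 mm, origin at the centre of its underside on the bench; z up, +x to its long stop, +y to its short stop. Two aluminium stop rails, rising 16 mm above the plate, stand on it: the long stop along its back edge (15 mm thick, 130 mm long, stop face at x = +45 mm, from y = -70 to +60 mm) and the short stop at the +y end (15 mm thick, 70 mm long, stop face at y = +55 mm, from x = -35 to +35 mm)
- stop_corner (a point): point on the plate's upper face (12 mm above the bench) where the planes of the two stop faces meet; axes as the plate's. A registered housing lies at negative x and negative y of it, its long axis along y: its centre at x = -25, y = -40, z = +23 mm
- grease_tin: round tin with a blue lid, 54 mm across, 24 mm high, beside the plate on its -y side; origin at the centre of its underside. To be left alone
- tape_roll: roll of blue tape, 73 mm across, 25 mm high, behind the plate; origin at the centre of its underside. To be left alone
Mind the look-alikes: they are no part of the job. Leave any orange look-alike of the part that bears housing_3_center alone.

How it is judged:
At the end, for the whole second after the job is handed in: The heavy housing (plate bears over 7 N) stands lid up on the plate, centre within 2 mm of tight in the corner of both stops (3 mm in height), parallel to the long stop within 0.03 rad; the light ones stand upright within 30 mm of their starts; all at rest and released (((x of housing_1_center in the frame of stop_corner between -0.027 and -0.023 m and y of housing_1_center in the frame of stop_corner between -0.042 and -0.038 m and z of housing_1_center in the frame of stop_corner between 0.02 and 0.026 m and angle between the y axis of housing_1_center and the y axis of stop_corner, either way round below 0.03 rad and angle between housing_1_center's own z axis and vertical below 0.06 rad and distance of each of housing_2_center, housing_3_center from where it was at the start of the episode below 0.03 m and angle between each of housing_2_center, housing_3_center's own z axis and vertical below 0.1 rad) or (x of housing_2_center in the frame of stop_corner between -0.027 and -0.023 m and y of housing_2_center in the frame of stop_corner between -0.042 and -0.038 m and z of housing_2_center in the frame of stop_corner between 0.02 and 0.026 m and angle between the y axis of housing_2_center and the y axis of stop_corner, either way round below 0.03 rad and angle between housing_2_center's own z axis and vertical below 0.06 rad and distance of each of housing_1_center, housing_3_center from where it was at the start of the episode below 0.03 m and angle between each of housing_1_center, housing_3_center's own z axis and vertical below 0.1 rad) or (x of housing_3_center in the frame of stop_corner between -0.027 and -0.023 m and y of housing_3_center in the frame of stop_corner between -0.042 and -0.038 m and z of housing_3_center in the frame of stop_corner between 0.02 and 0.026 m and angle between the y axis of housing_3_center and the y axis of stop_corner, either way round below 0.03 rad and angle between housing_3_center's own z axis and vertical below 0.06 rad and distance of each of housing_1_center, housing_2_center from where it was at the start of the episode below 0.03 m and angle between each of housing_1_center, housing_2_center's own z axis and vertical below 0.1 rad)) and contact force between locating_plate and anything else above 7 N and linear speed of each of housing_1, housing_2, housing_3 below 0.01 m/s); the robot touches nothing.
It fails at once if the tin or the tape roll is shifted by more than 30 mm (distance of any of grease_tin, tape_roll from where it was at the start of the episode above 0.03 m).
It fails at once if the locating plate is struck: more than 80 N between it and anything (a dropped housing, a hard shove) (contact force between locating_plate and anything else above 80 N).
It also fails if it takes over 72 s, if anything falls off the work surface, if the arm or the gripper's body presses on something with over 40 N, if the wrist force passes 120 N, or if a joint passes its speed limit or range.

## Robot

A 6-joint arm with a two-finger parallel gripper is mounted at the origin on a cart in front of the work surface, level with it; the furniture and walls round the work are solid. World frame = base frame: x ahead of the robot, y to its left, z up, the work surface at z = 0. Lengths are in m, angles in rad, forces in N, time in s.
With the tool pointing down it reaches from about 0.425 to 0.95 m from the base axis. Payload 3.5 kg.
Tool frame: the origin (TCP) lies midway between the tips of the shut fingers; the grasp point (between the pads) lies arm.grip_point_offset behind it (arm.grip_point_offset is the distance from the TCP to the grasp point, in m); z points along the fingers, y is the line along which they close (so a half turn about z gives the same grasp; the last joint's range is limited). The gripper opens to 85 mm and grips with 20 to 120 N. Pads are 22 mm wide; open, the fingers measure 114 mm over their backs; the gripper's body (76 mm by 85 mm) begins 54 mm behind the grasp point. The pads swing forward as they close: fully open they stand 13 mm farther back than shut.
Start: joints at [-0.15, 0.286, 1.577, -0, 1.279, -0.15], TCP at [0.675, 0, 0.209] pointing down, gripper open.
Joint ranges: [-2.77, 2.77], [-0.9, 2.22], [0.21, 2.48], [-1.53, 4.67], [0.24, 2.81], [-2.84, 2.84]. Speed limits (rad/s): [2.79, 2.79, 3.14, 3.14, 3.14, 3.14].

## Interface

Orientations are given as a unit quaternion [x, y, z, w].
In Python, from workcell import arm, eyes gives the robot as it stands.
- The arm moves only by the tool carry_out, never from a script. Its argument "targets" is a list of rows, each a list of 7 numbers: the closure, from 0 (fully open) to 1 (shut), then the shift along the world's x, y, z normalised to -1 to 1, where 1 is 4 cm, then the turn, a rotation vector about the world's x, y, z normalised to -1 to 1, where 1 is 0.08 rad. In form: [[jaw, dx, dy, dz, rx, ry, rz], ...]. A call has 1 to 5 rows; each row shifts and turns the commanded pose from where the row before left it; what a row does not reach is not made up. A row lasts 1/10 s, in which the tool goes at most 50 mm and 8.59 degrees, less where a joint would pass 70% of its speed; a pose out of reach is approached as far as the arm can. A call with a number of a shift or a turn outside -1 to 1 is refused whole. A call with a gripper value outside its range is refused whole. The fingers move at their own pace and stop on an object; "squeeze" is the grip in N (left out, the last holds). Time passes only in rows, so rows that do not move let the fingers close. It gives the time, the measured TCP pose, the force, the opening and the grip force at its end, in the units of the state.
- arm.state(): the state, without advancing time (a new reading comes with each control period).
- eyes.camera(name): name is "scene" or "side" or "wrist"; returns (picture, depth): 420x560x3 uint8, red, green, blue; 420x560 float32, m along the optical axis (not along the pixel's ray), 0 where there is no reading.
- eyes.get_calibration(name): a dict with "intrinsics" (3x3 intrinsics, pixels), "rvec" (rotation vector, rad) and "tvec" (3), from world to camera coordinates, as OpenCV has them; the wrist camera has in their place "mount" (4x4, takes a point from camera to tool coordinates, whose origin is the TCP and whose axes are the flange's). Camera axes: x right, y down, z forward; pixel columns grow to the right and rows downward; lengths in m; the calibration is good to about 2 mm. The wrist camera is an equidistant fisheye: a pixel r from the principal point sees the ray r / f radians off the axis. A picture is of the moment at which its call begins: read the wrist's pose just before it. get_calibration takes no time and is no camera call.
- arm.finish_job(): hands the job in; it is judged then, once.
The state is a dict: "t": time; "joints": joint angles; "joint_vel": joint speeds; "effort": joint torques, N m; "tool_pos": TCP position; "eef_rot": TCP orientation; "ft_force": force on the tool from outside, world axes, zero at the start; "moment": the same for the moment, N m; "opening": finger opening in m; "gripper_force": force on a finger pad.
Only numpy, scipy, OpenCV 4.12 (cv2) and the standard library are available. Lean on these libraries where they do the work, as an engineer would, in place of code of your own. Each camera call takes 0.05 s, during which the arm holds its last target. There are 200 camera calls.

## Working session

There is one attempt and no reset: what is moved stays moved. The work goes in short steps, Python scripts to look and compute and a tool call to move; the robot and the scene stay as the last step left them, time stands still between calls to the robot, and variables do not carry over. Pictures are saved under pics/ and viewed, at most 10 in all, crops included, and the job is handed in when it is done.

Besides the shell and the picture viewer there is one more tool, called after "Call:" as name(argument=value, ...), one argument or row to a line, values as JSON. carry_out: Moves the arm, as the interface text tells. Its arguments: {"type":"object","properties":{"targets":{"type":"array","items":{"type":"array","items":{"type":"number","minimum":-1,"maximum":1}}},"squeeze":{"type":"number"}},"required":["targets"]}

```bash
mkdir -p pics; ls; cat > h.py <<'E'
import numpy as np,cv2
from workcell import arm,eyes
def snap(n):
    p,d=eyes.camera(n); cv2.imwrite(f'pics/{n}_{int(arm.state()["t"]*100)}.png',p[:,:,::-1]); np.savez(f'pics/{n}.npz',p=p,d=d); return p,d
def cloud(n,d):
    c=eyes.get_calibration(n);K=np.array(c['intrinsics']);R=cv2.Rodrigues(np.array(c['rvec'],float))[0];t=np.array(c['tvec']).ravel()
    v,u=np.mgrid[:d.shape[0],:d.shape[1]]
    P=np.stack([(u-K[0,2])/K[0,0]*d,(v-K[1,2])/K[1,1]*d,d],-1)
    return (P-t)@R
E
python3 - <<'E'
from h import *
print(arm.state(), arm.grip_point_offset)
a=[]
for n in('scene','side'):
    p,d=snap(n);X=cloud(n,d);a.append(p);print(n,eyes.get_calibration(n)); np.save(f'pics/{n}X.npy',X)
cv2.imwrite('pics/a.png',a[0][:,:,::-1]);cv2.imwrite('pics/b.png',a[1][:,:,::-1])
E
```

```text
pics
{'t': 0.0, 'joints': array([-1.50009205e-01,  2.87161434e-01,  1.57816570e+00,  1.79623142e-05,
        1.27858746e+00, -1.50004368e-01]), 'joint_vel': array([ 1.85662111e-03,  2.88205918e-04, -2.91372325e-03,  5.04946038e-04,
       -3.16592377e-05,  5.05798814e-04]), 'effort': array([-1.79628755e-04, -4.05981302e+01, -2.92628127e+01, -1.54224781e-04,
        5.81841552e-03,  3.74769741e-06]), 'tool_pos': array([6.74300578e-01, 1.33818251e-04, 2.07656171e-01]), 'eef_rot': array([ 7.07109851e-01,  7.07102758e-01, -6.82106494e-04, -9.39495645e-04]), 'ft_force': array([0.07991362, 0.30919631, 0.07037305]), 'moment': array([0.06947819, 0.03471649, 0.06256909]), 'gripper_force': 0.0, 'opening': 0.08501089933324676} 0.0187
scene {'intrinsics': array([[511.05354921,   0.        , 282.72367083],
       [  0.        , 511.05354921, 212.44890716],
       [  0.        ,   0.        ,   1.        ]]), 'rvec': array([ 0.85316896,  2.77218489, -0.6969192 ]), 'tvec': array([ 0.42691922, -0.35524951,  1.23180323])}
side {'intrinsics': array([[464.20466327,   0.        , 285.84826103],
       [  0.        , 464.20466327, 217.81719868],
       [  0.        ,   0.        ,   1.        ]]), 'rvec': array([ 1.09257239,  2.64396455, -0.68137287]), 'tvec': array([ 0.34886885, -0.40174658,  1.13526594])}
```

View pics/a.png

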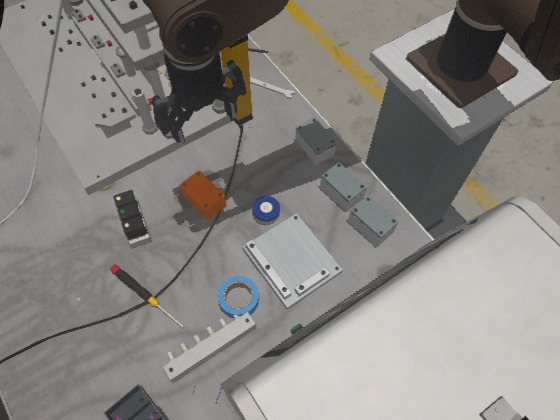

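View pics/b.png

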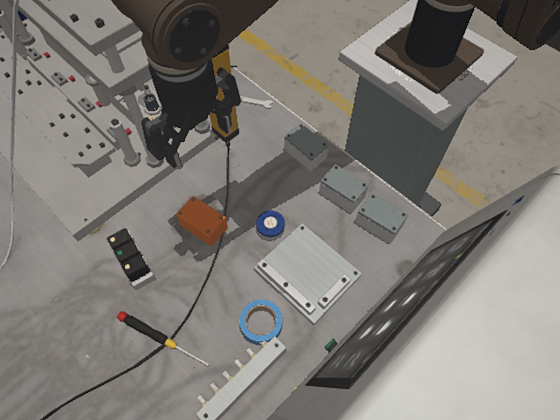

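The scene view shows the three grey housings at about (316,140), (343,185) and (373,220). The plate is at (292,258), the tin at (266,208), the tape at (238,297) and the orange look-alike at (203,195). A white machine stands at the lower right. Next I measure them from depth.

```bash
python3 - <<'E'
from h import *
def comps(X,p,lo,hi,nm):
    z=X[...,2]; m=((z>lo)&(z<hi)&(X[...,0]>.3)&(X[...,0]<.95)&(X[...,1]>-.3)&(X[...,1]<.75)).astype(np.uint8)
    n,l,s,c=cv2.connectedComponentsWithStats(m,connectivity=4)
    for i in range(1,n):
        if s[i,4]<60: continue
        Q=X[l==i]; r=cv2.minAreaRect((Q[:,:2]*1000).astype(np.float32))
        print(nm,(lo,hi),'px',c[i].round(),s[i,4],'rect',np.round(r[0],1),np.round(r[1],1),round(r[2],1),'z',np.median(Q[:,2]).round(4))
for n in('scene','side'):
    f=np.load(f'pics/{n}.npz');X=cloud(n,f['d'])
    for lo,hi in((.040,.053),(.022,.033),(.008,.016)): comps(X,f['p'],lo,hi,n)
    z=X[...,2];print('bench',np.median(z[abs(z)<.01]))
    # heights of surrounding tall things
    m=(z>.07)&(X[...,0]>.25)&(X[...,0]<.95)&(X[...,1]>-.1)&(X[...,1]<.9)
    for gx in np.arange(.25,.95,.1): print(round(gx,2),[round(float(np.max(np.r_[0,z[(X[...,0]>gx)&(X[...,0]<gx+.1)&(X[...,1]>gy)&(X[...,1]<gy+.1)]])),2) for gy in np.arange(-.4,.8,.1)])
E
```

```text
scene (0.04, 0.053) px [148.  94.] 70 rect [ 673.8 -289.3] [21.1 21.6] 87.7 z 0.0491
scene (0.04, 0.053) px [108. 149.] 4639 rect [ 788.2 -220.6] [202.6 158.9] 0.1 z 0.0492
scene (0.04, 0.053) px [202. 121.] 790 rect [ 614.2 -166.8] [ 52.9 105.8] 88.3 z 0.0491
scene (0.04, 0.053) px [316. 136.] 775 rect [435.4   0.7] [81.7 51.8] 87.7 z 0.0457
scene (0.04, 0.053) px [343. 182.] 893 rect [457.2 123.4] [51.6 80.7] 7.6 z 0.0459
scene (0.04, 0.053) px [202. 191.] 930 rect [700.1 -16.2] [50.9 81.2] 9.0 z 0.0459
scene (0.04, 0.053) px [374. 216.] 991 rect [456.2 218.3] [52.2 80. ] 8.3 z 0.0459
scene (0.04, 0.053) px [136. 230.] 90 rect [844.  -8.] [44.2 18.7] 16.8 z 0.0469
scene (0.022, 0.033) px [155. 159.] 391 rect [ 727.4 -143.6] [323.    6.7] 0.1 z 0.0285
scene (0.022, 0.033) px [321. 152.] 83 rect [444.7  33.2] [28.3 60.5] 54.1 z 0.0277
scene (0.022, 0.033) px [340. 194.] 126 rect [473.4 136.2] [41.7 92.1] 38.0 z 0.028
scene (0.022, 0.033) px [266. 208.] 471 rect [611.8  77.5] [52.9 52.4] 37.8 z 0.0242
scene (0.022, 0.033) px [366. 229.] 112 rect [479.2 223.3] [16.1 81.6] 19.5 z 0.0277
[... 3057 characters left out ...]
626.7 186.9] [131.  150.3] 1.0 z 0.0119
side (0.008, 0.016) px [149. 331.] 507 rect [894.4  84.3] [ 16.7 149.1] 17.4 z 0.0136
bench -7.813392463854488e-05
0.25 [0.0, 0.0, 0.0, 0.0, 0.0, 0.0, 0.0, 0.0, 0.0, 0.0, 0.0, 0.0, 0.0]
0.35 [0.01, 0.01, 0.01, 0.05, 0.05, 0.05, 0.05, 0.35, 0.35, 0.0, 0.0, 0.0, 0.0]
0.45 [0.0, 0.0, 0.06, 0.29, 0.05, 0.05, 0.05, 0.35, 0.35, 0.0, 0.0, 0.0, 0.0]
0.55 [0.1, 0.37, 0.37, 0.35, 0.5, 0.02, 0.03, 0.35, 0.35, 0.35, 0.0, 0.0, 0.0]
0.65 [0.35, 0.37, 0.37, 0.5, 0.52, 0.03, 0.03, 0.35, 0.35, 0.35, 0.0, 0.0, 0.0]
0.75 [0.33, 0.1, 0.05, 0.06, 0.02, 0.03, 0.04, 0.35, 0.35, 0.0, 0.0, 0.0, 0.0]
0.85 [0.16, 0.09, 0.05, 0.06, 0.02, 0.02, 0.04, 0.79, 0.0, 0.0, 0.0, 0.0, 0.0]
```

```bash
python3 - <<'E'
from h import *
for n in('scene','side'):
    f=np.load(f'pics/{n}.npz');X=cloud(n,f['d']);p=f['p'].astype(int)
    r,g,b=p[...,0],p[...,1],p[...,2]
    m=(r>120)&(g>80)&(b<60)&(X[...,2]>-.05)&(X[...,0]>.2)&(X[...,0]<.9); m[130:]=0 if n=='scene' else m[130:]
    m[145:]=0
    Q=X[m];print(n,'yellow',len(Q),np.percentile(Q,[2,25,50,75,98],axis=0).round(3))
    w=(X[...,2]>.1)&(X[...,1]>.2)&(X[...,0]>.3)&(X[...,0]<.8)
    Q=X[w];
    for x in np.arange(.3,.8,.1):
        q=Q[(Q[:,0]>x)&(Q[:,0]<x+.1)]
        if len(q): print(round(x,1),'wall y min',q[:,1].min().round(3),'z',q[np.argmin(q[:,1])].round(3))
    q=X[(X[...,2]>.06)&(X[...,2]<.45)&(X[...,0]>.35)&(X[...,0]<.62)&(X[...,1]<.2)&(X[...,1]>-.15)]
    print('near tall',len(q),q.min(0).round(3) if len(q) else'',q.max(0).round(3) if len(q) else '')
E
```

```text
scene yellow 10 [[ 0.541 -0.092  0.279]
 [ 0.549 -0.091  0.28 ]
 [ 0.558 -0.09   0.281]
 [ 0.794  0.348  0.751]
 [ 0.871  0.494  0.907]]
0.4 wall y min 0.331 z [0.438 0.331 0.1  ]
0.5 wall y min 0.332 z [0.557 0.332 0.112]
0.6 wall y min 0.332 z [0.616 0.332 0.111]
0.7 wall y min 0.331 z [0.796 0.331 0.101]
near tall 1694 [ 0.532 -0.132  0.068] [0.62  0.016 0.35 ]
side yellow 13 [[ 0.536 -0.095  0.278]
 [ 0.541 -0.094  0.279]
 [ 0.55  -0.094  0.28 ]
 [ 0.555 -0.093  0.28 ]
 [ 0.565 -0.093  0.281]]
0.4 wall y min 0.328 z [0.436 0.328 0.102]
0.5 wall y min 0.328 z [0.556 0.328 0.1  ]
0.6 wall y min 0.328 z [0.628 0.328 0.1  ]
0.7 wall y min 0.328 z [0.723 0.328 0.1  ]
near tall 1395 [ 0.532 -0.147  0.061] [0.62  0.013 0.349]
```

Call:
carry_out(
  targets=[
    [0,-0.9,1,-0.2,0,0,0.4],
    [0,-1,0.8,-0.4,0,0,0.4],
    [0,-1,0.6,-0.6,0,0,0.4],
    [0,-1,0.4,-0.6,0,0,0.4],
    [0,-1,0.24,-0.6,0,0,0],
  ],
  squeeze=40,
)

```text
t: 0.6
tool_pos: [0.4844, 0.1162, 0.1146]
eef_rot: [0.66, 0.751, -0.0, -0.0]
ft_force: [0.4, 0.5, -0.6]
opening: 0.0852
gripper_force: 0.0
```

Call:
carry_out(
  targets=[
    [0,-0.56,0,-0.2,0,0,0],
    [0,0,0,-0.8,0,0,0],
    [0,0,0,-0.8,0,0,0],
    [0,0,0,-0.4,0,0,0],
    [0,0,0,0,0,0,0],
  ],
)

```text
t: 1.1
tool_pos: [0.461, 0.115, 0.0249]
eef_rot: [0.66, 0.751, -0.002, -0.003]
ft_force: [0.4, 0.5, -0.0]
opening: 0.0856
gripper_force: 0.0
```

Call:
carry_out(
  targets=[
    [0,-0.1,0.16,-0.2,0,0,0],
    [1,0,0,0,0,0,0],
    [1,0,0,0,0,0,0],
    [1,0,0,0,0,0,0],
    [1,0,0,0,0,0,0],
  ],
)

```text
t: 1.6
tool_pos: [0.4639, 0.122, 0.0241]
eef_rot: [0.66, 0.751, 0.003, 0.002]
ft_force: [6.7, 3.3, 15.9]
opening: 0.0281
gripper_force: 19.0
```

Call:
carry_out(
  targets=[
    [1,0,0,0,0,0,0],
    [1,0,0,0.3,0,0,0],
    [1,0,0,0.6,0,0,0],
    [1,0,0,0,0,0,0],
    [1,0,0,0,0,0,0],
  ],
)

```text
t: 2.1
tool_pos: [0.4605, 0.1214, 0.0564]
eef_rot: [0.66, 0.751, 0.001, 0.001]
ft_force: [0.8, -0.5, -0.4]
opening: -0.0001
gripper_force: 0.0
```

```bash
python3 - <<'E'
from h import *
p,d=snap('scene');q,e=snap('side')
cv2.imwrite('pics/c.png',np.hstack([cv2.resize(p[90:260,240:440],(400,340)),cv2.resize(q[90:260,240:440],(400,340))])[:,:,::-1])
print(arm.state()['opening'],arm.state()['tool_pos'])
E
```

```text
-0.00019524777457823506 [0.45917287 0.1213749  0.05485415]
```

View pics/c.png

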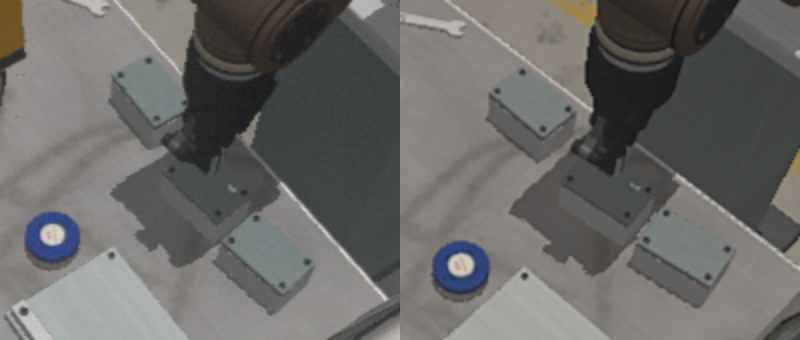

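The crop shows the shut fingers just above the middle housing's lid, so the grip slipped off the top. I'll raise the tool, open it and check with the wrist camera.

Call:
carry_out(
  targets=[
    [0,0,0,1,0,0,0],
    [0,0,0,1,0,0,0],
    [0,0,0,0.2,0,0,0],
    [0,0,0,0,0,0,0],
  ],
)

```text
t: 2.6
tool_pos: [0.4608, 0.1215, 0.1447]
eef_rot: [0.66, 0.751, 0.001, 0.001]
ft_force: [-0.1, 0.5, 0.9]
opening: 0.0578
gripper_force: 0.0
```

```bash
python3 - <<'E'
from h import *
print(arm.state())
print(eyes.get_calibration('wrist'))
p,d=snap('wrist')
cv2.imwrite('pics/d.png',p[:,:,::-1])
for n in('scene','side'):
    q,d=snap(n);X=cloud(n,d);z=X[...,2]
    m=((z>.04)&(z<.053)&(X[...,0]>.38)&(X[...,0]<.52)&(X[...,1]>-.1)&(X[...,1]<.3)).astype(np.uint8)
    N,l,s,c=cv2.connectedComponentsWithStats(m,connectivity=4)
    for i in range(1,N):
        if s[i,4]>100: print(n,c[i].round(),s[i,4],cv2.minAreaRect((X[l==i][:,:2]*1000).astype(np.float32)))
E
```

```text
{'t': 2.6, 'joints': array([ 4.44928977e-02, -9.66389367e-02,  2.11230749e+00, -2.21602843e-05,
        1.12367101e+00, -8.35145816e-02]), 'joint_vel': array([ 0.00079035,  0.03329925,  0.0515398 , -0.00071002, -0.00919153,
        0.00059442]), 'effort': array([ 6.41925400e-02, -2.45651811e+01, -2.82913202e+01,  2.11766666e-03,
        4.62597725e-02, -1.09413961e-05]), 'tool_pos': array([0.46082996, 0.12151172, 0.14466767]), 'eef_rot': array([0.66042836, 0.75088822, 0.00077369, 0.0008189 ]), 'ft_force': array([-0.14865764,  0.49151167,  0.90013707]), 'moment': array([-0.02120073,  0.00617623,  0.033674  ]), 'gripper_force': 0.0, 'opening': 0.05778427066237651}
{'intrinsics': array([[325.1922621 ,   0.        , 283.48481571],
       [  0.        , 325.1922621 , 209.81340482],
       [  0.        ,   0.        ,   1.        ]]), 'mount': array([[-1.58117795e-05, -9.63743468e-01, -2.66830523e-01,
         6.82698028e-02],
       [ 9.99999988e-01, -5.71757903e-05,  1.47250827e-04,
         3.55711537e-04],
       [-1.57168269e-04, -2.66830517e-01,  9.63743457e-01,
        -1.64062811e-01],
       [ 0.00000000e+00,  0.00000000e+00,  0.00000000e+00,
         1.00000000e+00]])}
scene [312. 135.] 609 ((437.0892333984375, -0.23374557495117188), (81.76603698730469, 50.09274673461914), 86.22869110107422)
scene [343. 182.] 897 ((456.6869812011719, 123.2249526977539), (53.280372619628906, 80.97367095947266), 6.306297302246094)
scene [374. 217.] 995 ((456.330322265625, 218.19351196289062), (51.517459869384766, 80.36693572998047), 8.501370429992676)
side [305. 141.] 809 ((434.5496520996094, -3.0158233642578125), (80.9017562866211, 51.83860397338867), 89.01931762695312)
side [344. 183.] 947 ((456.76959228515625, 119.83333587646484), (51.9124755859375, 80.23619079589844), 6.76970911026001)
side [382. 213.] 1049 ((455.0107421875, 214.63487243652344), (53.4616584777832, 80.40189361572266), 7.900650501251221)
```

View pics/d.png

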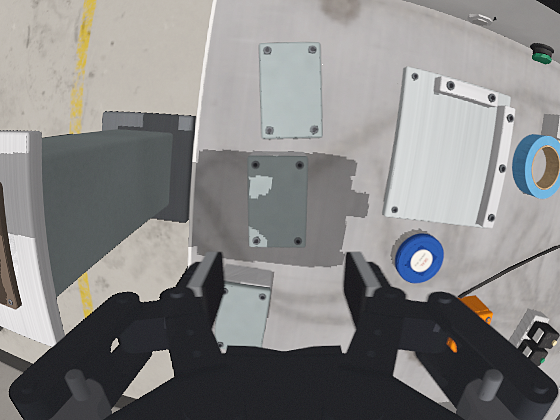

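The housing did not move. In the wrist view its lid is centred at about (278,202) between the fingers, so the grip was simply too high. I'll go lower.

Call:
carry_out(
  targets=[
    [0,-0.1,-0.02,-0.9,0,0,0],
    [0,0,0,-0.9,0,0,0],
    [0,0,0,-0.9,0,0,0],
    [0,0,0,-0.78,0,0,0],
    [0.2,0,0,0,0,0,0],
  ],
)

```text
t: 3.25
tool_pos: [0.4497, 0.1203, -0.0016]
eef_rot: [0.66, 0.751, -0.005, -0.005]
ft_force: [-1.1, 0.6, -0.6]
opening: 0.0734
gripper_force: 0.0
```

Call:
carry_out(
  targets=[
    [0.3,0,0,0,0,0,0],
    [0.4,0,0,0,0,0,0],
    [0.5,0,0,0,0,0,0],
  ],
)

```text
t: 3.55
tool_pos: [0.4576, 0.1208, 0.0064]
eef_rot: [0.66, 0.751, 0.001, 0.001]
ft_force: [0.2, 0.4, -2.8]
opening: 0.0493
gripper_force: 43.5
```

Call:
carry_out(
  targets=[
    [1,0,0,0.3,0,0,0],
    [1,0,0,0.4,0,0,0],
    [1,0,0,0,0,0,0],
    [1,0,0,0,0,0,0],
    [1,0,0,0,0,0,0],
  ],
  squeeze=60,
)

```text
t: 4.05
tool_pos: [0.4556, 0.1207, 0.0324]
eef_rot: [0.66, 0.751, -0.0, -0.0]
ft_force: [-0.6, -0.7, -3.2]
opening: 0.0485
gripper_force: 64.8
```

That's about 3 N, so B is light. I'll put it back and go on to C.

Call:
carry_out(
  targets=[
    [1,0,0,-0.3,0,0,0],
    [1,0,0,-0.25,0,0,0],
    [1,0,0,-0.12,0,0,0],
    [1,0,0,0,0,0,0],
    [0.2,0,0,0,0,0,0],
  ],
  squeeze=40,
)

```text
t: 4.55
tool_pos: [0.4562, 0.1207, 0.0057]
eef_rot: [0.66, 0.751, -0.0, -0.0]
ft_force: [1.1, 0.3, -0.4]
opening: 0.0621
gripper_force: 0.0
```

Call:
carry_out(
  targets=[
    [0,0,0,0.2,0,0,0],
    [0,0,0,0.9,0,0,0],
    [0,0,0,0.9,0,0,0],
    [0,0,0.6,0.3,0,0,0.2],
    [0,0,0.9,0,0,0,0],
  ],
)

```text
t: 5.05
tool_pos: [0.4589, 0.1808, 0.1014]
eef_rot: [0.655, 0.755, 0.003, 0.002]
ft_force: [0.0, 0.7, -0.4]
opening: 0.0853
gripper_force: 0.0
```

Call:
carry_out(
  targets=[
    [0,0,0.85,0,0,0,0],
    [0,0,0,-0.4,0,0,0],
    [0,0,0,-0.8,0,0,0],
    [0,0,0,-0.7,0,0,0],
    [0,0,0,0,0,0,0],
  ],
)

```text
t: 5.55
tool_pos: [0.4525, 0.2139, 0.018]
eef_rot: [0.654, 0.756, -0.004, -0.003]
ft_force: [-0.4, -0.4, -0.4]
opening: 0.0852
gripper_force: 0.0
```

Call:
carry_out(
  targets=[
    [0,0,0,-0.37,0,0,0],
    [0.1,0,0,0,0,0,0],
    [0.3,0,0,0,0,0,0],
    [0.5,0,0,0,0,0,0],
    [0.5,0,0,0,0,0,0],
  ],
)

```text
t: 6.05
tool_pos: [0.4573, 0.2149, 0.0088]
eef_rot: [0.654, 0.756, 0.001, 0.001]
ft_force: [-1.2, 0.9, 4.3]
opening: 0.0492
gripper_force: 43.4
```

Call:
carry_out(
  targets=[
    [1,0,0,0.3,0,0,0],
    [1,0,0,0.4,0,0,0],
    [1,0,0,0,0,0,0],
    [1,0,0,0,0,0,0],
    [1,0,0,0,0,0,0],
  ],
  squeeze=60,
)

```text
t: 6.55
tool_pos: [0.4553, 0.2145, 0.0344]
eef_rot: [0.654, 0.756, -0.001, -0.0]
ft_force: [-0.6, -0.1, -1.5]
opening: 0.0483
gripper_force: 65.0
```

C is light as well, so A should be the heavy one. I'll put C back and go to A.

Call:
carry_out(
  targets=[
    [1,0,0,-0.3,0,0,0],
    [1,0,0,-0.25,0,0,0],
    [1,0,0,-0.12,0,0,0],
    [1,0,0,0,0,0,0],
    [0.2,0,0,0,0,0,0],
  ],
  squeeze=40,
)

```text
t: 7.05
tool_pos: [0.4563, 0.2147, 0.0082]
eef_rot: [0.654, 0.756, -0.0, -0.0]
ft_force: [-0.1, 0.3, 0.0]
opening: 0.0614
gripper_force: 0.0
```

Call:
carry_out(
  targets=[
    [0,0,0,0.2,0,0,0],
    [0,0,0,0.9,0,0,0],
    [0,0,0,0.9,0,0,0],
    [0,0,-0.5,0.5,0,0,-0.5],
    [0,0,-0.8,0,0,0,-0.5],
  ],
)

```text
t: 7.55
tool_pos: [0.4592, 0.1636, 0.1127]
eef_rot: [0.684, 0.73, 0.004, 0.003]
ft_force: [-0.2, -0.6, 0.1]
opening: 0.0853
gripper_force: 0.0
```

Call:
carry_out(
  targets=[
    [0,0,-0.9,0,0,0,-0.5],
    [0,-0.15,-0.9,0,0,0,-0.5],
    [0,-0.15,-0.9,0,0,0,-0.34],
    [0,-0.15,-0.9,0,0,0,0],
    [0,-0.07,-0.55,0,0,0,0],
  ],
)

```text
t: 8.05
tool_pos: [0.435, -0.0053, 0.1085]
eef_rot: [0.723, 0.691, 0.0, 0.0]
ft_force: [0.7, 1.2, 0.8]
opening: 0.0855
gripper_force: 0.0
```

Call:
carry_out(
  targets=[
    [0,0,0,-0.4,0,0,0],
    [0,0,0,-0.7,0,0,0],
    [0,0,0,0,0,0,0],
  ],
)

```text
t: 8.35
tool_pos: [0.4323, -0.003, 0.0613]
eef_rot: [0.723, 0.691, -0.002, -0.003]
ft_force: [-0.7, 0.8, -0.8]
opening: 0.0857
gripper_force: 0.0
```

Call:
carry_out(
  targets=[
    [0,0,0,-0.7,0,0,0],
    [0,0,0,-0.5,0,0,0],
    [0,0,0,-0.25,0,0,0],
    [0.1,0,0,0,0,0,0],
    [0.2,0,0,0,0,0,0],
  ],
)

```text
t: 8.85
tool_pos: [0.4362, -0.0034, 0.0073]
eef_rot: [0.722, 0.692, 0.0, 0.001]
ft_force: [-0.4, 0.2, -0.2]
opening: 0.0683
gripper_force: 0.0
```

Call:
carry_out(
  targets=[
    [0.4,0,0,0,0,0,0],
    [0.5,0,0,0,0,0,0],
    [1,0,0,0,0,0,0],
    [1,0,0,0,0,0,0],
  ],
  squeeze=60,
)

```text
t: 9.25
tool_pos: [0.4356, -0.0034, 0.0077]
eef_rot: [0.722, 0.692, -0.0, -0.0]
ft_force: [-2.8, 0.6, 5.8]
opening: 0.0485
gripper_force: 64.7
```

Call:
carry_out(
  targets=[
    [1,0,0,0.3,0,0,0],
    [1,0,0,0.4,0,0,0],
    [1,0,0,0,0,0,0],
    [1,0,0,0,0,0,0],
    [1,0,0,0,0,0,0],
  ],
)

```text
t: 9.75
tool_pos: [0.434, -0.003, 0.0332]
eef_rot: [0.722, 0.692, -0.001, -0.001]
ft_force: [0.1, 0.2, -8.4]
opening: 0.0484
gripper_force: 65.6
```

About 8.4 N, so A is the heavy one. I'll carry it to the plate.

Call:
carry_out(
  targets=[
    [1,0,0,0.5,0,0,0],
    [1,0.3,0.2,0.5,0,0,0.2],
    [1,0.6,0.6,0,0,0,0.2],
    [1,0.6,0.7,0,0,0,0.2],
    [1,0.7,0.7,0,0,0,0.14],
  ],
)

```text
t: 10.25
tool_pos: [0.5226, 0.0856, 0.0728]
eef_rot: [0.701, 0.713, -0.001, -0.001]
ft_force: [0.4, -0.6, -9.2]
opening: 0.0483
gripper_force: 65.9
```

Call:
carry_out(
  targets=[
    [1,0.7,0.7,0,0,0,0],
    [1,0.7,0.8,0,0,0,0],
    [1,0.6,0.7,0,0,0,0],
    [1,0.4,0.6,0,0,0,0],
    [1,0,0,0,0,0,0],
  ],
)

```text
t: 10.75
tool_pos: [0.6204, 0.1998, 0.0724]
eef_rot: [0.701, 0.714, 0.001, -0.001]
ft_force: [-0.5, -0.6, -8.1]
opening: 0.0483
gripper_force: 66.0
```

Call:
carry_out(
  targets=[
    [1,0,0,0,0,0,0],
    [1,0,0,0,0,0,0],
  ],
)

```text
t: 10.95
tool_pos: [0.6177, 0.196, 0.0722]
eef_rot: [0.701, 0.713, -0.002, -0.001]
ft_force: [0.1, 0.2, -8.0]
opening: 0.0482
gripper_force: 66.0
```

```bash
python3 - <<'E'
from h import *
s=arm.state();print(s['tool_pos'],s['eef_rot'],s['ft_force'],s['opening'])
ims=[]
for n in('scene','side'):
    q,d=snap(n);ims.append(q);X=cloud(n,d);z=X[...,2]
    for lo,hi in((.095,.14),(.008,.016),(.022,.033)):
      m=((z>lo)&(z<hi)&(X[...,0]>.5)&(X[...,0]<.75)&(X[...,1]>.1)&(X[...,1]<.3)).astype(np.uint8)
      N,l,S,c=cv2.connectedComponentsWithStats(m,connectivity=4)
      for i in range(1,N):
        if S[i,4]>100: print(n,lo,c[i].round(),S[i,4],cv2.minAreaRect((X[l==i][:,:2]*1000).astype(np.float32)),np.median(z[l==i]))
cv2.imwrite('pics/e.png',np.hstack([cv2.resize(q[130:330,200:400],(400,400)) for q in ims])[:,:,::-1])
E
```

```text
[0.61765827 0.19599981 0.072235  ] [ 0.70148787  0.71267832 -0.00177111 -0.0011186 ] [ 0.12252603  0.15267129 -8.0164713 ] 0.04819173776533982
scene 0.095 [306. 244.] 934 ((616.6424560546875, 216.95742797851562), (75.98645782470703, 51.18025588989258), 12.882776260375977) 0.11036571382204322
scene 0.008 [291. 268.] 2182 ((627.7311401367188, 190.4009552001953), (130.90869140625, 150.8461456298828), 0.9912160038948059) 0.01196580132656806
scene 0.022 [268. 269.] 560 ((680.2300415039062, 186.06201171875), (15.705726623535156, 130.3436737060547), 0.7528891563415527) 0.028007701198302308
scene 0.022 [311. 281.] 317 ((626.564453125, 253.25132751464844), (70.78734588623047, 15.313331604003906), 1.0158485174179077) 0.027940628876964187
scene 0.022 [247. 289.] 323 ((733.54296875, 199.24700927734375), (71.92962646484375, 32.64055633544922), 89.83838653564453) 0.025007301467403407
side 0.095 [326. 255.] 883 ((619.4620361328125, 217.25985717773438), (68.87055206298828, 42.4832649230957), 8.26359748840332) 0.11066712104444393
side 0.008 [305. 278.] 2672 ((626.8350830078125, 186.99542236328125), (130.62655639648438, 150.56407165527344), 0.874537467956543) 0.011778868408500683
side 0.022 [286. 286.] 639 ((679.2640991210938, 183.30799865722656), (15.760894775390625, 130.06573486328125), 0.9573398232460022) 0.027767178010435364
side 0.022 [333. 290.] 340 ((625.978271484375, 249.384765625), (69.94406127929688, 15.746397018432617), 0.8503540754318237) 0.027934587955711354
side 0.022 [269. 311.] 376 ((732.9666137695312, 197.27798461914062), (70.94367980957031, 33.85481262207031), 89.83255004882812) 0.024929118391825517
```

View pics/e.png

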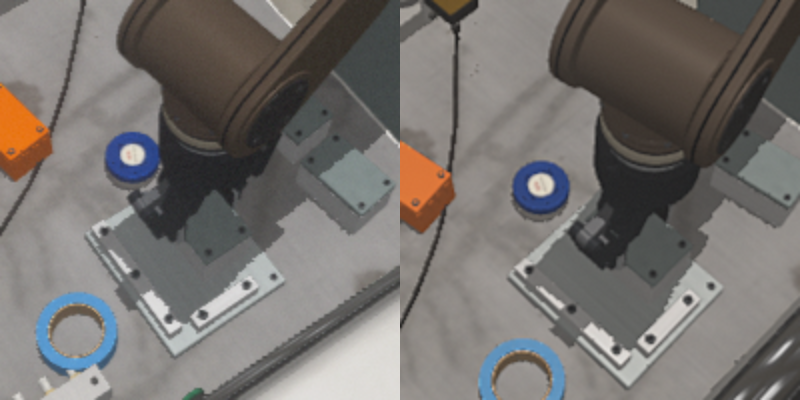

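The housing hangs over the plate, clear of the stops, with its yaw matching. I'll lower it gently.

Call:
carry_out(
  targets=[
    [1,0,0,-0.3,0,0,0],
    [1,0,0,-0.4,0,0,0],
    [1,0,0,-0.3,0,0,0],
    [1,0,0,-0.12,0,0,0],
    [1,0,0,-0.06,0,0,0],
  ],
)

```text
t: 11.55
tool_pos: [0.6182, 0.1964, 0.0252]
eef_rot: [0.701, 0.713, -0.001, -0.001]
ft_force: [-0.1, 0.2, -7.6]
opening: 0.0485
gripper_force: 65.8
```

Call:
carry_out(
  targets=[
    [1,0,0,-0.05,0,0,0],
    [1,0,0,-0.03,0,0,0],
    [1,0,0,-0.03,0,0,0],
    [1,0,0,0,0,0,0],
  ],
)

```text
t: 11.95
tool_pos: [0.6195, 0.1967, 0.023]
eef_rot: [0.701, 0.713, 0.0, 0.0]
ft_force: [0.8, -0.7, -8.5]
opening: 0.0481
gripper_force: 65.8
```

Call:
carry_out(
  targets=[
    [1,0,0,-0.03,0,0,0],
    [1,0,0,-0.03,0,0,0],
    [1,0,0,0,0,0,0],
  ],
)

```text
t: 12.25
tool_pos: [0.6191, 0.1966, 0.0201]
eef_rot: [0.701, 0.713, -0.0, -0.0]
ft_force: [0.1, 0.5, -8.9]
opening: 0.048
gripper_force: 65.9
```

Call:
carry_out(
  targets=[
    [1,0,0,-0.03,0,0,0],
    [1,0,0,0,0,0,0],
  ],
)

```text
t: 12.45
tool_pos: [0.6193, 0.1967, 0.0199]
eef_rot: [0.701, 0.713, -0.0, -0.0]
ft_force: [-1.6, -0.7, -3.3]
opening: 0.0483
gripper_force: 66.5
```

Call:
carry_out(
  targets=[
    [1,0,0,-0.02,0,0,0],
    [1,0,0.04,0,0,0,0],
    [1,0,0.04,0,0,0,0],
    [1,0,0.03,0,0,0,0],
    [1,0,0,0,0,0,0],
  ],
  squeeze=25,
)

```text
t: 12.95
tool_pos: [0.6211, 0.2004, 0.0199]
eef_rot: [0.701, 0.713, 0.001, 0.002]
ft_force: [-1.1, -5.4, 2.3]
opening: 0.0479
gripper_force: 67.2
```

Call:
carry_out(
  targets=[
    [1,0,0.03,0,0,0,0],
    [1,0,0,0,0,0,0],
  ],
)

```text
t: 13.15
tool_pos: [0.6213, 0.2015, 0.0199]
eef_rot: [0.701, 0.713, 0.001, 0.002]
ft_force: [-0.6, -4.6, 1.9]
opening: 0.0484
gripper_force: 67.2
```

Call:
carry_out(
  targets=[
    [1,0,0.03,0,0,0,0],
    [1,0,0,0,0,0,0],
  ],
)

```text
t: 13.35
tool_pos: [0.6213, 0.2016, 0.02]
eef_rot: [0.701, 0.713, 0.0, 0.002]
ft_force: [-0.3, -8.4, 2.0]
opening: 0.0482
gripper_force: 67.3
```

Call:
carry_out(
  targets=[
    [1,0,0.03,0,0,0,0],
    [1,0,0,0,0,0,0],
  ],
)

```text
t: 13.55
tool_pos: [0.6212, 0.2017, 0.02]
eef_rot: [0.701, 0.713, -0.001, 0.003]
ft_force: [-0.9, -11.4, 2.9]
opening: 0.048
gripper_force: 67.3
```

Call:
carry_out(
  targets=[
    [1,0,0.03,0,0,0,0],
    [1,0,0,0,0,0,0],
  ],
)

```text
t: 13.75
tool_pos: [0.6213, 0.2018, 0.0201]
eef_rot: [0.701, 0.713, -0.002, 0.003]
ft_force: [-2.3, -15.3, 5.0]
opening: 0.0483
gripper_force: 67.4
```

The housing is against the short stop: the force rises while the position holds. I'll relax, open slightly, rise above the rail and push it in +x with the rear finger.

Call:
carry_out(
  targets=[
    [1,0,-0.08,0,0,0,0],
    [0.25,0,0,0,0,0,0],
    [0.2,0,0,0.05,0,0,0],
    [0.2,0,0,0.1,0,0,0],
    [0.2,0,0,0,0,0,0],
  ],
)

```text
t: 14.25
tool_pos: [0.6202, 0.2036, 0.0255]
eef_rot: [0.701, 0.713, 0.001, 0.001]
ft_force: [-0.7, 0.6, 0.2]
opening: 0.0683
gripper_force: 0.0
```

Call:
carry_out(
  targets=[
    [0.2,0.1,0,0,0,0,0],
    [0.2,0.1,0,0,0,0,0],
    [0.2,0.05,0,0,0,0,0],
    [0.2,0.05,0,0,0,0,0],
  ],
)

```text
t: 14.65
tool_pos: [0.6304, 0.2027, 0.024]
eef_rot: [0.701, 0.713, -0.001, -0.001]
ft_force: [-5.3, -0.1, 3.8]
opening: 0.0678
gripper_force: 2.7
```

Call:
carry_out(
  targets=[
    [0.2,0.07,0,0,0,0,0],
    [0.2,0.07,0,0,0,0,0],
    [0.2,0.07,0,0,0,0,0],
    [0.2,0.07,0,0,0,0,0],
    [0.2,0,0,0,0,0,0],
  ],
)

```text
t: 15.15
tool_pos: [0.64, 0.2028, 0.0237]
eef_rot: [0.701, 0.713, -0.003, -0.002]
ft_force: [-5.5, 0.9, 4.0]
opening: 0.0686
gripper_force: 3.0
```

```bash
python3 - <<'E'
from h import *
s=arm.state();print(s['tool_pos'],s['ft_force'],s['opening'])
ims=[snap('side')[0][170:330,220:400],snap('wrist')[0][0:420]]
cv2.imwrite('pics/f.png',np.hstack([cv2.resize(ims[0],(338,300)),cv2.resize(ims[1],(400,300))])[:,:,::-1])
E
```

```text
[0.63999864 0.20282872 0.02369597] [-5.51288986  0.8607667   3.98495829] 0.06862119649565275
```

View pics/f.png

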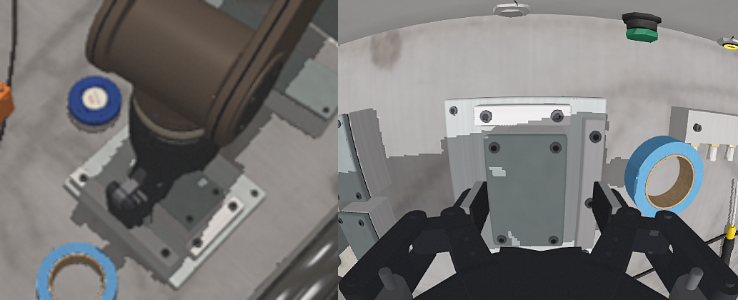

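The wrist view shows the housing sliding straight along the short stop. The gap to the long stop is still open and the front finger clears the rail.

Call:
carry_out(
  targets=[
    [0.2,0.07,0,0,0,0,0],
    [0.2,0.07,0,0,0,0,0],
    [0.2,0.07,0,0,0,0,0],
    [0.2,0.07,0,0,0,0,0],
    [0.2,0,0,0,0,0,0],
  ],
)

```text
t: 15.75
tool_pos: [0.6512, 0.2028, 0.0238]
eef_rot: [0.701, 0.713, -0.003, -0.002]
ft_force: [-6.2, -0.0, 3.7]
opening: 0.0688
gripper_force: 3.0
```

Call:
carry_out(
  targets=[
    [0.2,0.04,0,0,0,0,0],
    [0.2,0.04,0,0,0,0,0],
    [0.2,0.04,0,0,0,0,0],
    [0.2,0,0,0,0,0,0],
  ],
)

```text
t: 16.15
tool_pos: [0.6555, 0.2029, 0.0237]
eef_rot: [0.701, 0.713, -0.003, -0.003]
ft_force: [-7.4, -0.2, 4.2]
opening: 0.0684
gripper_force: 3.7
```

Call:
carry_out(
  targets=[
    [0.2,0.04,0,0,0,0,0],
    [0.2,0.03,0,0,0,0,0],
    [0.2,0,0,0,0,0,0],
  ],
)

```text
t: 16.45
tool_pos: [0.6554, 0.2029, 0.0234]
eef_rot: [0.701, 0.713, -0.006, -0.006]
ft_force: [-13.7, -0.2, 10.0]
opening: 0.0682
gripper_force: 6.9
```

Call:
carry_out(
  targets=[
    [0.2,0.03,0,0,0,0,0],
    [0.2,0,0,0,0,0,0],
    [0.2,-0.1,0,0,0,0,0],
    [0.2,-0.15,0,0,0,0,0],
    [0.15,-0.1,0,0,0,0,0],
  ],
)

```text
t: 16.95
tool_pos: [0.6485, 0.2027, 0.0243]
eef_rot: [0.701, 0.713, 0.0, 0.0]
ft_force: [0.2, -0.3, 0.6]
opening: 0.0724
gripper_force: 0.0
```

Call:
carry_out(
  targets=[
    [0.2,0.0,0,0.5,0,0,0],
    [0,0,0,1,0,0,0],
    [0,0,0,1,0,0,0],
    [0,0,-0.5,0.5,0,0,0],
    [0,0,0,0,0,0,0],
  ],
)

```text
t: 17.45
tool_pos: [0.6519, 0.1815, 0.1497]
eef_rot: [0.702, 0.712, 0.004, 0.003]
ft_force: [0.4, 0.6, -0.3]
opening: 0.0854
gripper_force: 0.0
```

Call:
carry_out(
  targets=[
    [0,-0.5,-0.8,0.5,0,0,0],
    [0,-0.5,-1,0,0,0,0],
    [0,-0.5,-1,0,0,0,0],
    [0,0,0,0,0,0,0],
    [0,0,0,0,0,0,0],
  ],
)

```text
t: 17.95
tool_pos: [0.5877, 0.0703, 0.1627]
eef_rot: [0.702, 0.712, -0.0, -0.001]
ft_force: [0.3, 0.1, 0.3]
opening: 0.0853
gripper_force: 0.0
```

```bash
cat > chk.py <<'E'
from h import *
s=arm.state();print(s['t'],s['tool_pos'],s['ft_force'],s['opening'])
for n in('scene','side'):
    q,d=snap(n);X=cloud(n,d);z=X[...,2]
    for lo,hi in((.05,.07),(.04,.05),(.021,.033),(.008,.016)):
      m=((z>lo)&(z<hi)&(X[...,0]>.38)&(X[...,0]<.76)&(X[...,1]>-.1)&(X[...,1]<.3)).astype(np.uint8)
      N,l,S,c=cv2.connectedComponentsWithStats(m,connectivity=4)
      for i in range(1,N):
        if S[i,4]>150: print(n,lo,c[i].round(),S[i,4],[np.round(a,2) for a in cv2.minAreaRect((X[l==i][:,:2]*1000).astype(np.float32))],np.median(z[l==i]).round(4))
    a=q[190:330,220:380] 
    cv2.imwrite(f'pics/chk_{n}.png',cv2.resize(a,(400,350))[:,:,::-1])
cv2.imwrite('pics/g.png',np.hstack([cv2.imread('pics/chk_scene.png'),cv2.imread('pics/chk_side.png')]))
E
python3 chk.py
```

```text
17.95 [0.58773384 0.07028679 0.1626987 ] [0.33869142 0.05572049 0.34831216] 0.0853030881501625
scene 0.05 [288. 261.] 1171 [array([647.51, 205.39]), array([50.93, 80.71]), np.float64(1.35)] 0.0579
scene 0.04 [343. 182.] 891 [array([456.62, 123.62]), array([51.45, 80.91]), np.float64(7.44)] 0.0459
scene 0.04 [202. 190.] 922 [array([700.34, -16.02]), array([50.87, 82.02]), np.float64(9.56)] 0.0458
scene 0.04 [373. 217.] 991 [array([456.29, 217.91]), array([52.59, 80.54]), np.float64(8.22)] 0.0459
scene 0.021 [266. 208.] 515 [array([611.49,  76.91]), array([53.8 , 53.16]), np.float64(52.9)] 0.0241
scene 0.021 [284. 273.] 956 [array([666.6, 207.4]), array([ 80.51, 166.36]), np.float64(33.65)] 0.0279
scene 0.021 [246. 292.] 446 [array([738.66, 213.03]), array([101.51,  42.55]), np.float64(89.94)] 0.0251
scene 0.008 [297. 253.] 2557 [array([627.59, 190.37]), array([130.91, 150.96]), np.float64(0.95)] 0.012
side 0.05 [307. 274.] 1320 [array([646.59, 201.8 ]), array([51.2 , 80.44]), np.float64(0.6)] 0.0578
side 0.04 [344. 183.] 942 [array([455.82, 119.92]), array([51.61, 80.42]), np.float64(6.87)] 0.046
side 0.04 [382. 213.] 1041 [array([455.42, 214.31]), array([52.1 , 80.38]), np.float64(8.89)] 0.0459
side 0.04 [200. 216.] 1059 [array([699.89, -19.38]), array([50.43, 81.12]), np.float64(9.45)] 0.0458
side 0.021 [270. 222.] 579 [array([611.18,  73.74]), array([52.7 , 53.39]), np.float64(87.92)] 0.0239
side 0.021 [287. 286.] 701 [array([677.4 , 182.98]), array([ 20.75, 129.53]), np.float64(1.68)] 0.0278
side 0.021 [333. 290.] 371 [array([626.74, 249.01]), array([72.7 , 16.42]), np.float64(0.84)] 0.0277
side 0.021 [268. 315.] 525 [array([737.8, 210.3]), array([100.3 ,  44.32]), np.float64(89.98)] 0.0249
side 0.008 [310. 264.] 2824 [array([627.08, 187.15]), array([130.76, 150.13]), np.float64(0.96)] 0.0119
```

View pics/g.png

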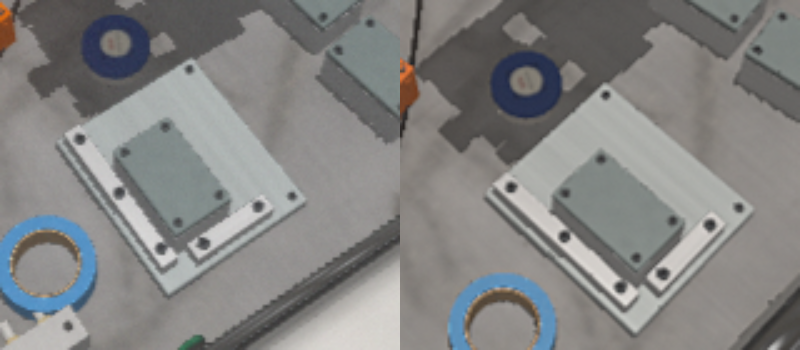

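The housing sits tight in the corner. Measured from the plate, its centre is at about (20, 14.5) mm against a nominal (20, 15), with the lid at 58 mm and its yaw within 0.4° of the plate's. The two light housings are back in place, and the tin and tape roll show no sign of having moved.

```bash
python3 -c "
from workcell import arm
print(arm.finish_job())"
```

```text
the job is handed in; nothing more can be done
None
```

The job is handed in: the heavy housing, the one nearest y = 0 in the row, is released on the plate against both stops (about 0.5 mm off nominal by camera), the two light ones are back in place, and the hand-in returned no verdict.

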